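Sift brass spacers out of a sieve between two sprung stops and park the sieve

ROBOT

A 7-joint arm with a two-finger parallel gripper is mounted at the origin on the work surface. World frame = base frame: x ahead of the robot, y to its left, z up, the work surface at z = 0. Lengths are in m, angles in degrees, forces in N, time in s.
With the tool pointing down it reaches from about 0.35 to 0.775 m from the base axis. Payload 3.1 kg.
Tool frame: the origin (TCP) lies on the centre line of the jaws, within the pads' length; the fingertips stand 17 mm ahead of it and the grasp point (between the pads) lies 2 mm behind it (robot.tip_reach is the distance from the TCP to the fingertips, in m); z points along the fingers, y is the line along which they close (so a half turn about z gives the same grasp; the last joint's range is limited). The gripper opens to 85 mm and grips with 20 to 120 N. Pads are 22 mm wide; open, the fingers measure 114 mm over their backs; the gripper's body (76 mm by 85 mm) begins 54 mm behind the grasp point. The pads swing forward as they close: fully open they stand 13 mm farther back than shut.
Start: joints at [63.1, 17.813, 0.802, 86.603, -0.252, 75.585, -1.558], TCP at [0.228, -0.5, 0.248] pointing down, gripper open.
Joint ranges: [-154.91, 154.91], [-16.99, 109.72], [-72.82, 74.43], [7.12, 147.25], [-82.49, 262.49], [11.32, 116.49], [-174.64, 174.64]. Speed limits (degrees/s): [159.86, 159.86, 180, 180, 180, 180, 180].

INTERFACE

Orientations are given as [roll, pitch, yaw] about the fixed x, y, z axes, in that order (R = Rz(yaw) Ry(pitch) Rx(roll)).
In Python, from station import robot, fingers, vision, workorder, recognise gives the robot as it stands. Calls block until the motion is done:
- robot.move_to(position, orientation): joint-space move of the TCP to a pose.
- robot.line_to(position, orientation=None, velocity=0.15, f_stop=None): straight line of the TCP; orientation=None keeps the orientation; velocity is the mean speed in m/s. With f_stop (N) it stops when the force on the tool has changed by that much, and returns True; else False.
- robot.move_j(angles): joint-space move.
- fingers.gripper_to(opening, force=None): opening from 0.0 (shut) to 1.0 (fully open); force is the grip in N (None keeps the last); returns when the fingers have stopped.
- robot.pause(seconds).
- robot.inverse_kinematics(position, orientation): joint angles nearest the present ones, or None.
- vision.grab_frame(name): name is "scene" or "side" or "wrist"; returns the picture (384x512x3 uint8, red, green, blue); there is no depth.
- vision.calibration(name): a dict with "mtx" (3x3 intrinsics, pixels), "extrinsics" (4x4, takes a point from world to camera coordinates); the wrist camera has in their place "T_tool_cam" (4x4, takes a point from camera to tool coordinates, whose origin is the TCP and whose axes are the flange's). Camera axes: x right, y up, looking along -z (the intrinsics and any distortion apply to the point x, -y, -z); pixel columns grow to the right and rows downward; lengths in m; the calibration is good to about 2 mm. A picture is of the moment at which its call begins: read the wrist's pose just before it. calibration takes no time and is no camera call.
A pose or a line that the arm cannot do raises robot.PlanningError and nothing moves.
- workorder.close_job(): hands the job in; it is judged then, once.
Trained networks look in the newest picture that a camera, given by its name, has taken for a name from the list of things; names that differ only in an ending like _2 or _b are one class to them, and where a whole thing is asked for, a point or a joint stands for the part that bears it (a point fixed in the world has none). Each returns a list of dicts, best first, with "p" (0 to 1); they miss things now and then, are a little off and sometimes report something else, mostly with a low value. They report only what shows in the picture. A call takes as long as a camera call.
- recognise(label, camera): "rect" ([centre column, centre row, width, height] in pixels, round what is visible of it).
Readings, each from a call of its own:
- robot.current_time_s(): time.
- robot.current_joint_positions(): joint angles.
- robot.current_dq(): joint speeds.
- robot.current_joint_torque(): joint torques, N m.
- robot.current_tool_pos(): TCP position.
- robot.current_eef_rot(): TCP orientation.
- robot.current_contact_force(): force on the tool from outside, world axes, zero at the start.
- robot.current_torque(): the same for the moment, N m.
- robot.current_finger_gap(): opening from 0.0 (shut) to 1.0 (fully open).
- robot.current_gripper_force(): force on a finger pad.
Only numpy, scipy, OpenCV 4.12 (cv2) and the standard library are available. Lean on these libraries where they do the work, as an engineer would, in place of code of your own. Each camera call takes 0.05 s, during which the arm holds its last target. There are 200 camera calls.

TASK

Take the sieve by its green handle and shake it side to side on its rails until all four brass spacers have dropped into the tray below; start by running it up against the yellow stop and then against the red one until you feel a firm push of about 6 to 9 N on top of the drag of the rails, and never push a stop with more than 14 N or lift the sieve off its rails while a spacer is still in it. Then lift the sieve out with both black capacitors still inside, set it gently down, fully seated in the blue cradle, and let go, without disturbing the other things on the bench.

Things in the scene. Friction and masses are not known exactly. Their poses are not given: they have to be found in the camera images.
- receiver: Fixed grey catch tray 132 (x) x 260 (y) x 62 mm, left or right of the robot, open on top. Origin: centre of underside. Two slide rails along y: tops at z 50, |x| 50 to 60, guide lips outside them up to z 62 (2 mm play). The sieve stands on the rails and slides along y.
- stop_yellow: Yellow stop housing, 44x18x44 mm, on the receiver's +y end (origin: underside centre, at receiver y 121, z 50). Its sprung nose (30 wide, mid-height z 79) faces the sieve. The nose face lies anywhere 80 to 100 from the receiver's centre, not measured: feel for it. Spring 1.5 N per mm from zero, 16 mm travel. The sieve's sliding friction adds 1 to 6 N to what the wrist feels.
- stop_red: Red stop housing on the receiver's -y end: like the yellow one, mirrored (receiver y -121); its nose is set independently, 80 to 100 mm from the receiver's centre, and not measured either.
- sieve: Aluminium sieve 116 (x) x 132 (y) mm, walls 40 high, 0.3 to 0.55 kg, on the receiver's rails. Origin: centre of underside. Bottom: four pairs of 4 mm rods along x (axes at z 10, pair middles y -39, -13, 13, 39, rods of a pair 6 apart), 16 mm open gaps between pairs and at the y walls. Green handle bar along x above it: 116 long, 12 wide (y), 18 high, middle at z 73, free below.
- handle (a point): Middle of the green handle bar of the sieve (at sieve x 0, y 0, z 73); same axes as the sieve. Grip here from above, fingers closing along the sieve's y, firmly (about 45 N).
- cradle: Fixed blue parking cradle 134 (x) x 150 (y) mm, on the other side of the robot from the receiver. Origin: centre of underside. Seat at z 30, with a lip all round up to z 42, 122 (x) x 138 (y) inside: the sieve fits with 3 mm to spare all round, its x along the cradle's x.
- spacer0_center (a point): Centre of a brass spacer, 12 mm diameter, 14 long, 12 g. Starts lying along x in the shallow valley of a rod pair of the sieve; slow sliding does not free it, brisk side jolts (half a g: strokes of 20 to 25 mm at 0.35 m/s) roll it over a rod so that it falls through a gap into the tray.
- spacer1_center (a point): Centre of a brass spacer, 12 mm diameter, 14 long, 12 g. Starts lying along x in the shallow valley of a rod pair of the sieve; slow sliding does not free it, brisk side jolts (half a g: strokes of 20 to 25 mm at 0.35 m/s) roll it over a rod so that it falls through a gap into the tray.
- spacer2_center (a point): Centre of a brass spacer, 12 mm diameter, 14 long, 12 g. Starts lying along x in the shallow valley of a rod pair of the sieve; slow sliding does not free it, brisk side jolts (half a g: strokes of 20 to 25 mm at 0.35 m/s) roll it over a rod so that it falls through a gap into the tray.
- spacer3_center (a point): Centre of a brass spacer, 12 mm diameter, 14 long, 12 g. Starts lying along x in the shallow valley of a rod pair of the sieve; slow sliding does not free it, brisk side jolts (half a g: strokes of 20 to 25 mm at 0.35 m/s) roll it over a rod so that it falls through a gap into the tray.
- cap0_center (a point): Centre of a black capacitor can, 26 mm in diameter and 30 long, about 25 g, lying in the sieve. Too large for the gaps.
- cap1_center (a point): Centre of a black capacitor can, 26 mm in diameter and 30 long, about 25 g, lying in the sieve. Too large for the gaps.
- jar: Bystander: small amber jar, 44 in diameter, 65 high; origin at the centre of its underside. Leave alone.
- probe_red: Bystander: red and yellow test probe, 140 long, lying; origin at the centre of its underside. Leave alone.
- probe_blue: Bystander: blue and yellow test probe, 140 long, lying; origin at the centre of its underside. Leave alone.
- spool: Bystander: grey spool, 56 in diameter, 40 high; origin at the centre of its underside. Leave alone.
- screwdriver: Bystander: orange screwdriver, 170 long, lying; origin at the centre of its underside. Leave alone.

How it is judged (in metres and radians):
On the way, in this order (a step that is already met when the one before it is completed fails the run):
1. the sieve, on its rails, is pushed against the yellow stop with more than 3 N (contact force between sieve and stop_yellow above 3 N and z of sieve in the frame of receiver below 0.056 m), for 0.1 s.
2. then, on its rails, against the red stop with more than 3 N (contact force between sieve and stop_red above 3 N and z of sieve in the frame of receiver below 0.056 m), for 0.1 s.
3. the sieve is lifted more than 30 mm above its rails, all four spacers in the tray and both capacitors in the sieve (z of sieve in the frame of receiver above 0.08 m and x of spacer0_center in the frame of receiver between -0.052 and 0.052 m and y of spacer0_center in the frame of receiver between -0.126 and 0.126 m and z of spacer0_center in the frame of receiver between 0 and 0.035 m and x of spacer1_center in the frame of receiver between -0.052 and 0.052 m and y of spacer1_center in the frame of receiver between -0.126 and 0.126 m and z of spacer1_center in the frame of receiver between 0 and 0.035 m and x of spacer2_center in the frame of receiver between -0.052 and 0.052 m and y of spacer2_center in the frame of receiver between -0.126 and 0.126 m and z of spacer2_center in the frame of receiver between 0 and 0.035 m and x of spacer3_center in the frame of receiver between -0.052 and 0.052 m and y of spacer3_center in the frame of receiver between -0.126 and 0.126 m and z of spacer3_center in the frame of receiver between 0 and 0.035 m and x of cap0_center in the frame of sieve between -0.052 and 0.052 m and y of cap0_center in the frame of sieve between -0.062 and 0.062 m and z of cap0_center in the frame of sieve between 0.012 and 0.05 m and x of cap1_center in the frame of sieve between -0.052 and 0.052 m and y of cap1_center in the frame of sieve between -0.062 and 0.062 m and z of cap1_center in the frame of sieve between 0.012 and 0.05 m), for 0.1 s.
At the end, for the whole second after the job is handed in: The sieve sits in the cradle: within 6 mm of its centre in x and y, underside within 4 mm below and 3 mm above the seat, turned less than 0.06 rad from it, upright within 0.04 rad, at rest; all four spacers lie in the receiver's tray and both capacitors in the sieve (x of sieve in the frame of cradle between -0.006 and 0.006 m and y of sieve in the frame of cradle between -0.006 and 0.006 m and z of sieve in the frame of cradle between 0.026 and 0.033 m and angle between the x axis of sieve and the x axis of cradle, either way round below 0.06 rad and angle between sieve's own z axis and vertical below 0.04 rad and linear speed of sieve below 0.02 m/s and x of spacer0_center in the frame of receiver between -0.052 and 0.052 m and y of spacer0_center in the frame of receiver between -0.126 and 0.126 m and z of spacer0_center in the frame of receiver between 0 and 0.035 m and x of spacer1_center in the frame of receiver between -0.052 and 0.052 m and y of spacer1_center in the frame of receiver between -0.126 and 0.126 m and z of spacer1_center in the frame of receiver between 0 and 0.035 m and x of spacer2_center in the frame of receiver between -0.052 and 0.052 m and y of spacer2_center in the frame of receiver between -0.126 and 0.126 m and z of spacer2_center in the frame of receiver between 0 and 0.035 m and x of spacer3_center in the frame of receiver between -0.052 and 0.052 m and y of spacer3_center in the frame of receiver between -0.126 and 0.126 m and z of spacer3_center in the frame of receiver between 0 and 0.035 m and x of cap0_center in the frame of sieve between -0.052 and 0.052 m and y of cap0_center in the frame of sieve between -0.062 and 0.062 m and z of cap0_center in the frame of sieve between 0.012 and 0.05 m and x of cap1_center in the frame of sieve between -0.052 and 0.052 m and y of cap1_center in the frame of sieve between -0.062 and 0.062 m and z of cap1_center in the frame of sieve between 0.012 and 0.05 m); the robot touches nothing.
It fails at once if a stop is pushed with more than 14 N (contact force between sieve and stop_yellow above 14 N or contact force between sieve and stop_red above 14 N).
It fails at once if the sieve is lifted more than 8 mm off its rails with a spacer still in it (z of sieve in the frame of receiver above 0.058 m and z of any of spacer0_center, spacer1_center, spacer2_center, spacer3_center in the frame of sieve above 0.005 m).
It fails at once if the sieve is set down in the cradle with more than 35 N (contact force between sieve and cradle above 35 N).
It fails at once if a bystander is moved more than 30 mm (distance of any of jar, probe_red, probe_blue, spool, screwdriver from where it was at the start of the episode above 0.03 m).
It also fails if it takes over 72 s, if anything falls off the work surface, if the arm or the gripper's body presses on something with over 40 N, if the wrist force passes 120 N, or if a joint passes its speed limit or range.

## Working session

There is one attempt and no reset: what is moved stays moved. The work goes in short steps, each a Python script; the robot and the scene stay as the last script left them, time stands still between calls to the robot, and variables do not carry over. Pictures are saved under pics/ and viewed, at most 10 in all, crops included, and the job is handed in when it is done.

```bash
ls; mkdir -p pics
python3 - <<'E'
from station import robot, fingers, vision, workorder, recognise
import cv2, numpy as np
for c in ("scene","side"):
    im=vision.grab_frame(c); cv2.imwrite(f"pics/{c}0.png",im[:,:,::-1])
    k=vision.calibration(c); print(c,np.round(k["mtx"],1).tolist(),np.round(k["extrinsics"],3).tolist(),[q for q in k])
    for l in ("receiver","sieve","handle","cradle","stop_yellow","stop_red","jar","spool","screwdriver","probe_red","probe_blue"):
        print(l,[(np.round(d["rect"]).tolist(),round(d["p"],2)) for d in recognise(l,c)[:2]])
print(robot.current_time_s(), vision.calibration("wrist"))
E
```

```text
pics
scene [[415.4, 0.0, 243.5], [0.0, 415.4, 191.5], [0.0, 0.0, 1.0]] [[0.307, 0.952, -0.002, -0.173], [-0.818, 0.265, 0.511, 0.422], [0.487, -0.155, 0.86, -1.608], [0.0, 0.0, 0.0, 1.0]] ['mtx', 'extrinsics']
receiver [([171.0, 201.0, 84.0, 52.0], 0.68)]
sieve [([169.0, 190.0, 50.0, 55.0], 0.75)]
handle [([170.0, 191.0, 46.0, 48.0], 0.65)]
cradle [([310.0, 175.0, 62.0, 57.0], 0.65)]
stop_yellow [([205.0, 188.0, 12.0, 16.0], 0.59)]
stop_red [([134.0, 196.0, 10.0, 15.0], 0.57)]
jar [([241.0, 195.0, 15.0, 20.0], 0.76)]
spool [([366.0, 154.0, 19.0, 19.0], 0.66), ([170.0, 198.0, 90.0, 56.0], 0.23)]
screwdriver [([92.0, 230.0, 11.0, 27.0], 0.69)]
probe_red [([325.0, 235.0, 34.0, 15.0], 0.62)]
probe_blue [([189.0, 273.0, 34.0, 17.0], 0.64)]
side [[371.7, 0.0, 257.2], [0.0, 371.7, 187.5], [0.0, 0.0, 1.0]] [[-0.928, -0.372, 0.009, 0.55], [0.278, -0.676, 0.682, -0.262], [-0.248, 0.636, 0.731, -1.144], [0.0, 0.0, 0.0, 1.0]] ['mtx', 'extrinsics']
receiver []
sieve [([307.0, 170.0, 46.0, 38.0], 0.57)]
handle [([304.0, 168.0, 41.0, 36.0], 0.82)]
cradle [([248.0, 278.0, 50.0, 59.0], 0.83)]
stop_yellow [([293.0, 189.0, 15.0, 21.0], 0.74), ([296.0, 171.0, 7.0, 8.0], 0.66)]
stop_red []
jar [([271.0, 215.0, 12.0, 21.0], 0.48)]
spool [([219.0, 348.0, 20.0, 28.0], 0.82)]
screwdriver [([317.0, 140.0, 24.0, 6.0], 0.6)]
probe_red [([191.0, 248.0, 14.0, 30.0], 0.69)]
probe_blue [([306.0, 170.0, 41.0, 38.0], 0.23)]
1.2 {'mtx': array([[272.61458995,   0.        , 255.04354324],
       [  0.        , 272.61458995, 191.16939136],
       [  0.        ,   0.        ,   1.        ]]), 'T_tool_cam': array([[ 4.64015477e-04,  9.62214822e-01,  2.72291059e-01,
         6.86000566e-02],
       [ 9.99999823e-01, -3.44857871e-04, -4.85465961e-04,
         7.15383149e-04],
       [-3.73220829e-04,  2.72291236e-01, -9.62214812e-01,
        -1.25203083e-01],
       [ 0.00000000e+00,  0.00000000e+00,  0.00000000e+00,
         1.00000000e+00]])}
```

```bash
cat > h.py <<'E'
from station import robot, fingers, vision, workorder, recognise
import cv2, numpy as np
from scipy.spatial.transform import Rotation as R
def cam(c):
    k=vision.calibration(c)
    if c=="wrist":
        T=np.eye(4);T[:3,:3]=R.from_euler('xyz',robot.current_eef_rot(),degrees=True).as_matrix();T[:3,3]=robot.current_tool_pos()
        return k["mtx"],T@k["T_tool_cam"]
    return k["mtx"],np.linalg.inv(k["extrinsics"])
def onplane(c,uv,z):
    K,T=c
    d=T[:3,:3]@(np.linalg.inv(K)@[uv[0],uv[1],1]*[1,-1,-1]); o=T[:3,3]
    return o+d*(z-o[2])/d[2]
def proj(c,p):
    K,T=c; q=np.linalg.inv(T)@np.r_[p,1]; q=K@(q[:3]*[1,-1,-1]); return q[:2]/q[2]
E
python3 - <<'E'
from h import *
s=cam("scene"); t=cam("side")
for n,c,uv,z in [("handle",s,(170,191),.123),("handle",t,(304,168),.12),("cradle",s,(310,175),.02),("cradle",t,(248,278),.02),("rec",s,(171,201),.03),("Y",s,(205,188),.07),("Y",t,(293,189),.07),("R",s,(134,196),.07),("jar",s,(241,195),.03),("jar",t,(271,215),.03),("spool",s,(366,154),.02),("spool",t,(219,348),.02),("sd",s,(92,230),.01),("pr",s,(325,235),.01),("pb",s,(189,273),.01)]: print(n,onplane(c,uv,z).round(3))
print(robot.current_tool_pos(),robot.current_eef_rot())
a=cv2.imread("pics/scene0.png")[120:300,70:400]; cv2.imwrite("pics/s1.png",cv2.resize(a,None,fx=2.4,fy=2.4,interpolation=2))
E
```

```text
handle [ 0.521 -0.213  0.123]
handle [ 0.486 -0.166  0.12 ]
cradle [0.539 0.237 0.02 ]
cradle [0.524 0.245 0.02 ]
rec [ 0.5   -0.219  0.03 ]
Y [ 0.511 -0.108  0.07 ]
Y [ 0.502 -0.103  0.07 ]
R [ 0.471 -0.322  0.07 ]
jar [ 0.547 -0.003  0.03 ]
jar [0.542 0.003 0.03 ]
spool [0.519 0.45  0.02 ]
spool [0.515 0.46  0.02 ]
sd [ 0.513 -0.473  0.01 ]
pr [0.749 0.201 0.01 ]
pb [ 0.739 -0.223  0.01 ]
[ 0.22822139 -0.50042418  0.24828607] [-1.79999978e+02  9.93823335e-04  2.45146179e+01]
```

View pics/s1.png

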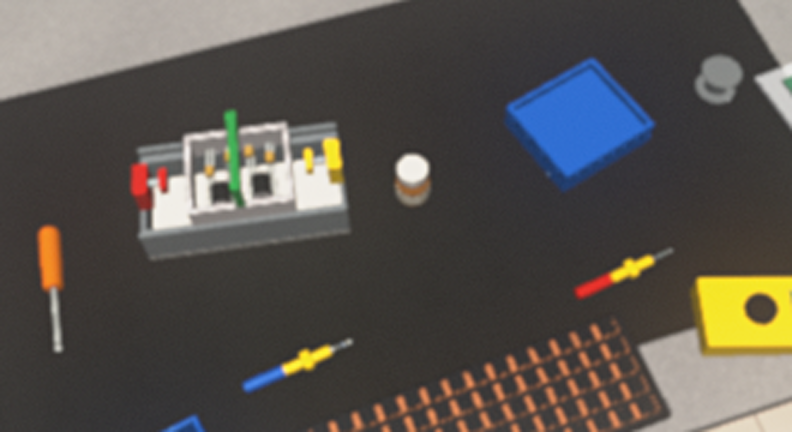

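```bash
python3 - <<'E'
from h import *
for n,p in (("c",[0.53,0.24,0.30]),("r",[0.50,-0.215,0.30])):
    robot.move_to(p,[180,0,0]); robot.pause(.3)
    c=cam("wrist"); im=vision.grab_frame("wrist"); cv2.imwrite(f"pics/w{n}.png",im[:,:,::-1]); np.savez(f"w{n}.npz",K=c[0],T=c[1])
    for l,z in (("handle",.123),("sieve",.08),("stop_yellow",.072),("stop_red",.072),("cradle",.03),("jar",.05),("spool",.03)):
        print(l,[(np.round(d["rect"]).tolist(),round(d["p"],2),onplane(c,d["rect"][:2],z).round(3).tolist()) for d in recognise(l,"wrist")[:1]])
print(robot.current_time_s(), robot.current_tool_pos(), robot.current_joint_positions(),robot.current_contact_force())
E
python3 -c "
import cv2
for n in 'rc': cv2.imwrite(f'pics/w{n}b.png',cv2.resize(cv2.imread(f'pics/w{n}.png'),None,fx=1.55,fy=1.55,interpolation=2))"
```

```text
handle []
sieve []
stop_yellow [([500.0, 187.0, 21.0, 41.0], 0.71, [0.505, -0.09, 0.072])]
stop_red []
cradle [([252.0, 165.0, 122.0, 110.0], 0.63, [0.527, 0.243, 0.03])]
jar [([429.0, 153.0, 52.0, 35.0], 0.56, [0.548, -0.001, 0.05])]
spool [([106.0, 174.0, 52.0, 40.0], 0.89, [0.514, 0.459, 0.03])]
handle [([260.0, 176.0, 115.0, 111.0], 0.86, [0.502, -0.22, 0.123])]
sieve [([264.0, 181.0, 118.0, 111.0], 0.83, [0.485, -0.227, 0.08])]
stop_yellow [([176.0, 164.0, 37.0, 43.0], 0.94, [0.506, -0.111, 0.072])]
stop_red [([344.0, 190.0, 41.0, 42.0], 0.87, [0.472, -0.335, 0.072])]
cradle [([12.0, 152.0, 19.0, 50.0], 0.72, [0.515, 0.137, 0.03])]
jar [([106.0, 132.0, 54.0, 36.0], 0.95, [0.546, -0.014, 0.05])]
spool [([259.0, 169.0, 212.0, 125.0], 0.47, [0.492, -0.222, 0.03])]
7.0833 [ 0.49999622 -0.21504367  0.29999102] [ 62.80059252  26.52962299 -61.61760218  80.30465644  23.18197368
  86.63827229 -87.51484939] [-1.05932    -1.04904513  0.08471599]
```

View pics/wrb.png

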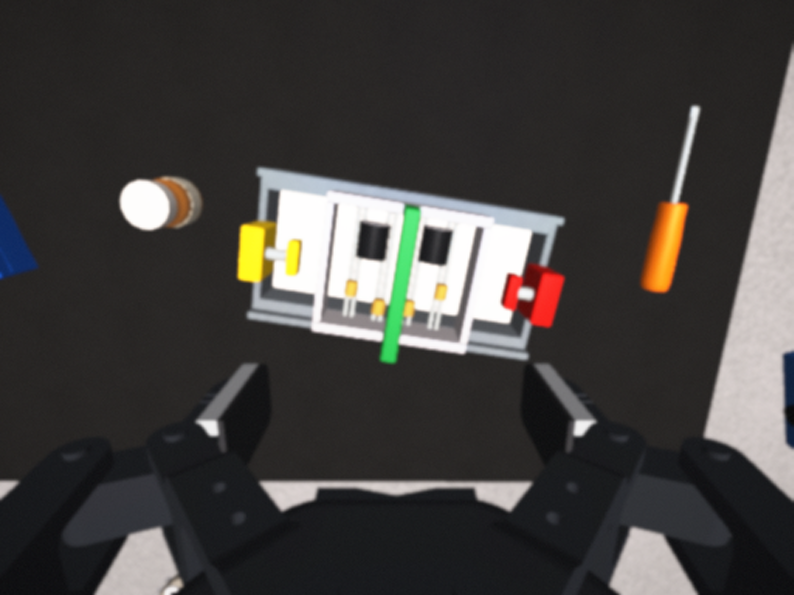

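View pics/wcb.png

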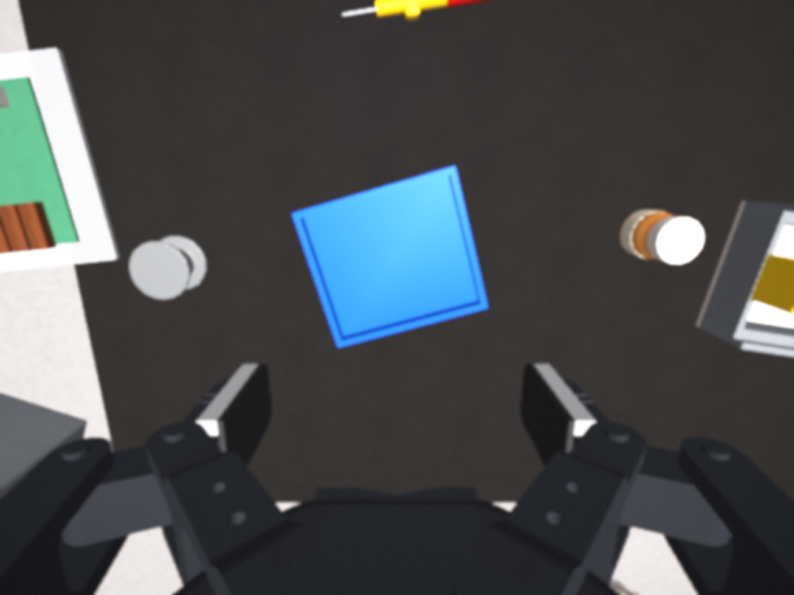

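```bash
cat >> h.py <<'E'
from scipy.optimize import minimize
def corners(p,dims,z0):
    x,y,a=p; c,s=np.cos(a),np.sin(a)
    return [np.array([x+c*i*dims[0]/2-s*j*dims[1]/2,y+s*i*dims[0]/2+c*j*dims[1]/2,z0+k*dims[2]]) for i in(-1,1) for j in(-1,1) for k in(0,1)]
def fit(c,mask,dims,z0,p0):
    m=mask.astype(np.float32)
    def cost(p):
        h=cv2.convexHull(np.array([proj(c,q) for q in corners(p,dims,z0)],np.float32))
        r=np.zeros((m.shape[0]*4,m.shape[1]*4),np.uint8); cv2.fillConvexPoly(r,np.round(((h+.5)*4-.5)*16).astype(np.int32),255,shift=4)
        r=cv2.resize(r,m.shape[::-1],interpolation=cv2.INTER_AREA)/255.
        return float(np.minimum(r,m).sum()/np.maximum(r,m).sum())*-1
    s=np.array([[0,0,0],[.01,0,0],[0,.01,0],[0,0,.1]])+p0
    r=minimize(cost,p0,method="Nelder-Mead",options=dict(initial_simplex=s,xatol=1e-4,fatol=1e-5)); return r.x,-r.fun
def hsvmask(im,lo,hi,box=None):
    h=cv2.cvtColor(im,cv2.COLOR_BGR2HSV); m=cv2.inRange(h,np.array(lo),np.array(hi))>0
    if box: b=np.zeros_like(m); b[box[1]:box[3],box[0]:box[2]]=1; m&=b
    return m
def largest(m):
    n,l,st,_=cv2.connectedComponentsWithStats(m.astype(np.uint8)); return l==1+np.argmax(st[1:,4])
E
python3 - <<'E'
from h import *
L=lambda n:(lambda d:(d["K"],d["T"]))(np.load(n))
wr,wc=L("wr.npz"),L("wc.npz"); ir,ic,isc,isd=[cv2.imread(f"pics/{n}.png") for n in("wr","wc","scene0","side0")]
G=([40,90,40],[80,255,255]); B=([98,120,60],[122,255,255])
for n,c,im in(("wr",wr,ir),("scene",cam("scene"),isc),("side",cam("side"),isd)):
    m=largest(hsvmask(im,*G)); p,f=fit(c,m,(.116,.012,.018),.114,[.50,-.22,-.15]); print("handle",n,m.sum(),p[:2].round(4),np.degrees(p[2]).round(2),round(f,3))
for n,c,im in(("wc",wc,ic),("scene",cam("scene"),isc),("side",cam("side"),isd)):
    m=largest(hsvmask(im,*B)); p,f=fit(c,m,(.134,.150,.042),0,[.527,.24,.24]); print("cradle",n,m.sum(),p[:2].round(4),np.degrees(p[2]).round(2),round(f,3))
E
```

```text
handle wr 1033 [ 0.4914 -0.2177] -8.55 0.833
handle scene 1451 [ 0.5  -0.22] -8.59 0.0
handle side 511 [ 0.5  -0.22] -8.59 0.0
cradle wc 10290 [0.5249 0.2422] 15.59 0.949
cradle scene 4317 [0.527 0.24 ] 13.75 0.0
cradle side 2460 [0.5235 0.2437] 15.89 0.975
```

Run:
```python
from h import *
robot.move_to([.492,-.218,.22],[180,0,-8.6]); robot.pause(.3)
c=cam("wrist"); im=vision.grab_frame("wrist")[:,:,::-1].copy(); cv2.imwrite("pics/wr2.png",im)
G=([40,90,40],[80,255,255])
for n,c,im,b in(("w2",c,im,None),("scene",cam("scene"),cv2.imread("pics/scene0.png"),(140,150,200,230)),("side",cam("side"),cv2.imread("pics/side0.png"),(270,140,340,200))):
    m=largest(hsvmask(im,*G,b)); p,f=fit(c,m,(.116,.012,.018),.114,[.4914,-.2177,-.15]); print("handle",n,m.sum(),p[:2].round(4),np.degrees(p[2]).round(2),round(f,3))
cv2.imwrite("pics/wr2b.png",cv2.resize(cv2.imread("pics/wr2.png"),None,fx=1.55,fy=1.55,interpolation=2))
```

```text
handle w2 1902 [ 0.4917 -0.2181] -8.98 0.913
handle scene 160 [ 0.4925 -0.2158] -9.45 0.773
handle side 191 [ 0.4933 -0.2154] -7.92 0.797
```

View pics/wr2b.png

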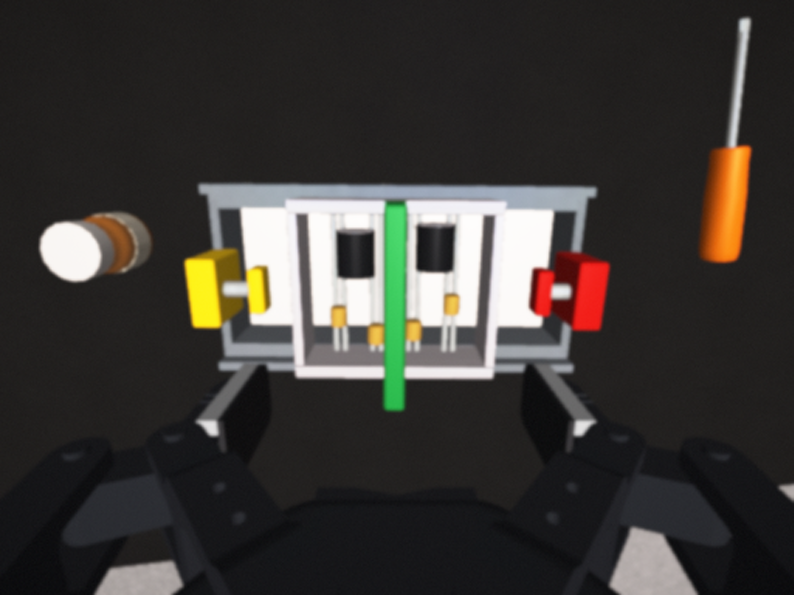

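```bash
cat >> h.py <<'E'
A=np.radians(-8.7); Y=np.array([-np.sin(A),np.cos(A),0]); X=np.array([np.cos(A),np.sin(A),0])
def F(): f=np.array(robot.current_contact_force()); return np.array([f@X,f@Y,f[2]])
E
python3 - <<'E'
from h import *
P=np.array([.492,-.217,.121])
fingers.gripper_to(1.0); robot.line_to(P+[0,0,.05],[180,0,-8.7],velocity=.2)
print("free",F(),robot.current_finger_gap())
print(robot.line_to(P,velocity=.1,f_stop=8)); print(F(),robot.current_tool_pos())
fingers.gripper_to(0.0,force=45); robot.pause(.2)
print("grip",F(),robot.current_finger_gap(),robot.current_gripper_force(),robot.current_time_s(),robot.current_tool_pos())
t0=robot.current_time_s()
for i in range(1,7):
    robot.line_to(P+Y*.002*i,velocity=.05); print(i*2,F().round(2),((np.array(robot.current_tool_pos())-P)@Y*1e3).round(2),round(robot.current_time_s()-t0,2))
E
```

```text
free [ 0.42695882  0.74714166 -0.00754038] 0.9973080885945463
False
[-0.49022867 -0.02212424 -0.6978519 ] [ 0.49258698 -0.2169966   0.12157112]
grip [-0.23055748 -1.01879609  2.54579882] 0.13268545900855463 44.80371415615082 9.975 [ 0.49214398 -0.21718031  0.1212326 ]
2 [-0.4  -4.48  3.85] 0.37 0.25
4 [-0.26 -3.47  4.54] 2.74 0.5
6 [-0.16 -4.68  3.2 ] 5.15 0.75
8 [-0.1  -5.09  3.54] 7.41 1.0
10 [ 0.38 -5.96  4.  ] 9.57 1.25
12 [ 0.88 -4.16  4.61] 11.62 1.5
```

```bash
cat >> h.py <<'E'
def Fy(n=4):
    v=[]
    for _ in range(n): v.append(F()[1]); robot.pause(.01)
    return float(np.mean(v))
def feel(P,s0,sgn,base,step=.0015,smax=.046):
    s=s0
    while abs(s)<smax:
        s+=sgn*step; robot.line_to(P+Y*s,velocity=.05); f=Fy()*-sgn
        print(round(s*1e3,1),((np.array(robot.current_tool_pos())-P)@Y*1e3).round(2),round(f,2))
        if f>base+6.5: robot.pause(.15); print("firm",Fy(),F()); return s
E
python3 - <<'E'
from h import *
P=np.array([.492,-.217,.121])
s=feel(P,.012,1,4.6); print(s,robot.current_time_s())
E
```

```text
13.5 12.98 5.0
15.0 14.47 5.14
16.5 15.92 5.08
18.0 17.44 4.91
19.5 18.53 5.66
21.0 19.35 6.52
22.5 20.08 7.93
24.0 20.82 9.07
25.5 21.53 9.66
27.0 22.25 11.09
28.5 22.99 12.07
firm -12.081953623593032 [ -1.02183703 -12.23717693   7.27747468]
0.02850000000000001 14.775
```

Run:
```python
from h import *
P=np.array([.492,-.217,.121])
robot.line_to(P-Y*.006,velocity=.06); print(Fy(),F(),robot.current_tool_pos())
s=feel(P,-.006,-1,4.3); print(s,robot.current_time_s())
```

```text
5.205004426680742 [0.37385109 5.45318155 4.34986063] [ 0.49239264 -0.21827798  0.12129403]
-7.5 -2.5 5.63
-9.0 -3.93 5.66
-10.5 -5.42 5.55
-12.0 -6.9 5.8
-13.5 -8.39 5.45
-15.0 -9.83 5.98
-16.5 -11.36 5.54
-18.0 -12.88 6.05
-19.5 -14.34 5.75
-21.0 -15.84 5.63
-22.5 -17.33 5.6
-24.0 -18.85 5.9
-25.5 -20.31 5.69
-27.0 -21.79 5.91
-28.5 -23.29 5.6
-30.0 -24.77 5.81
-31.5 -25.67 6.47
-33.0 -26.32 7.3
-34.5 -27.07 8.42
-36.0 -27.74 9.79
-37.5 -28.48 10.54
-39.0 -29.21 11.66
firm 11.615250583546914 [-0.87634816 11.51311526  7.39619786]
-0.039000000000000014 21.95
```

Run:
```python
from h import *
P=np.array([.492,-.217,.121]); C=-.0035
robot.line_to(P+Y*(C-.012),velocity=.08)
t0=robot.current_time_s()
for i in range(8):
    s=C+(.012 if i%2==0 else -.012)
    robot.line_to(P+Y*s,velocity=.35); print(i,((np.array(robot.current_tool_pos())-P)@Y*1e3).round(2),F().round(1),robot.current_dq()[0].round(1),round(robot.current_time_s()-t0,3))
robot.pause(.2)
im=vision.grab_frame("wrist")[:,:,::-1].copy(); cv2.imwrite("pics/k1.png",im)
for l in("spacer0_center","cap0_center"): print(l,[(np.round(d["rect"]).tolist(),round(d["p"],2)) for d in recognise(l,"wrist")])
cv2.imwrite("pics/k1b.png",cv2.resize(im[60:280,80:430],None,fx=2.2,fy=2.2,interpolation=2)); print(robot.current_time_s(),robot.current_tool_pos())
```

```text
0 11.27 [-0.8  4.4  5.6] 0.3 0.25
1 -16.83 [-0.1 -0.8  6.6] -0.3 0.5
2 9.9 [-0.3  3.5  6.2] 0.3 0.75
3 -17.04 [ 0.5 -0.2  6.4] -0.4 1.0
4 9.47 [-0.3  2.4  6.8] 0.3 1.25
5 -16.95 [-0.3 -0.1  7.8] -0.3 1.5
6 9.29 [0.3 2.6 7.1] 0.3 1.75
7 -16.78 [0.2 0.3 7.3] -0.5 2.0
spacer0_center [([294.0, 214.0, 16.0, 7.0], 0.61), ([213.0, 220.0, 6.0, 14.0], 0.46), ([12.0, 172.0, 21.0, 49.0], 0.32)]
cap0_center [([296.0, 181.0, 40.0, 50.0], 0.87), ([215.0, 220.0, 7.0, 14.0], 0.41)]
24.7417 [ 0.48995425 -0.23368166  0.1212057 ]
```

View pics/k1b.png

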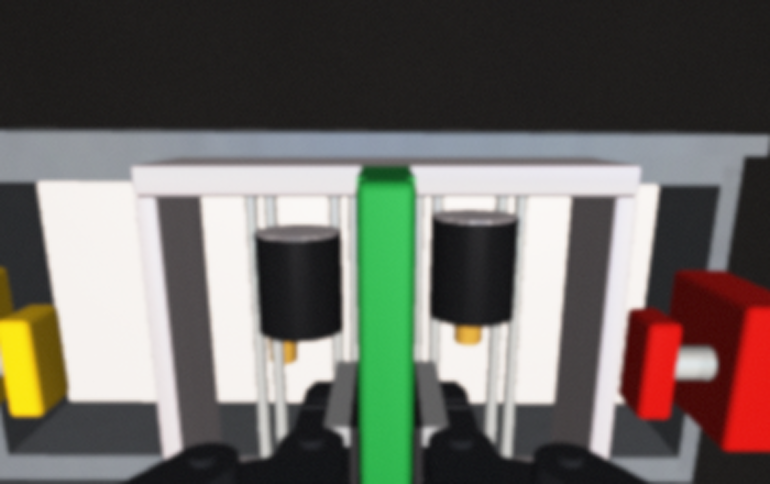

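Run:
```python
from h import *
P=np.array([.492,-.217,.121]); C=-.0035
for i in range(12):
    s=C+(.0125 if i%2==0 else -.0125)
    robot.line_to(P+Y*s,velocity=.36)
robot.line_to(P+Y*C,velocity=.1); robot.pause(.15); Q=np.array(robot.current_tool_pos()); print(Q,F())
fingers.gripper_to(1.0); robot.line_to(P+Y*C+[-.01,0,.10],velocity=.25); robot.pause(.25)
c=cam("wrist"); im=vision.grab_frame("wrist")[:,:,::-1].copy(); cv2.imwrite("pics/k2.png",im); np.savez("k2.npz",K=c[0],T=c[1])
for l in("spacer0_center","cap0_center"): print(l,[(np.round(d["rect"]).tolist(),round(d["p"],2)) for d in recognise(l,"wrist")])
m=largest(hsvmask(im,[40,90,40],[80,255,255])); p,f=fit(c,m,(.116,.012,.018),.114,[.49,-.22,-.15]); print("handle",p[:2].round(4),np.degrees(p[2]).round(2),round(f,3))
cv2.imwrite("pics/k2b.png",cv2.resize(im[90:260,130:400],None,fx=2.9,fy=2.9,interpolation=2)); print(robot.current_time_s())
```

```text
[ 0.49117754 -0.22382795  0.12118528] [-0.30064706 -2.87830143  9.65066983]
spacer0_center []
cap0_center [([286.0, 146.0, 24.0, 31.0], 0.58), ([142.0, 177.0, 55.0, 54.0], 0.55), ([274.0, 188.0, 11.0, 9.0], 0.45)]
handle [ 0.4906 -0.2246] -8.96 0.893
29.825
```

View pics/k2b.png

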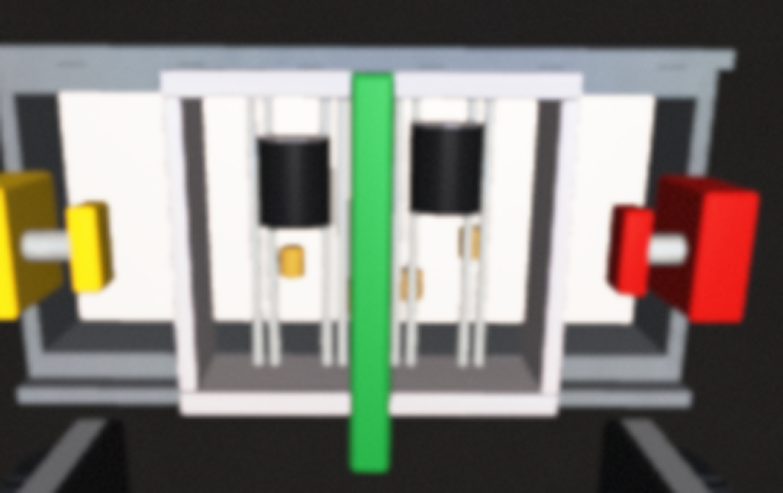

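```bash
python3 -c "
import cv2
im=cv2.imread('pics/k2.png')[155:215,210:310]; cv2.imwrite('pics/k2z.png',cv2.resize(im,None,fx=8,fy=8,interpolation=2))"
```

```text
(no output)
```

View pics/k2z.png

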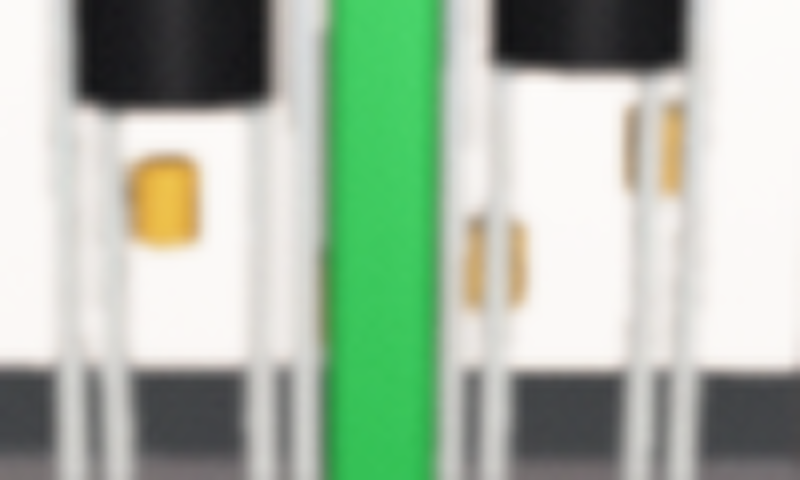

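Run:
```python
from h import *
robot.move_to([.52,.242,.2],[180,0,15.7]); robot.pause(.3)
c=cam("wrist"); im=vision.grab_frame("wrist")[:,:,::-1].copy(); cv2.imwrite("pics/c2.png",im)
B=([98,120,60],[122,255,255])
m=largest(hsvmask(im,*B)); p,f=fit(c,m,(.134,.150,.042),0,[.525,.242,.272]); print("cradle",m.sum(),p[:2].round(4),np.degrees(p[2]).round(2),round(f,3))
cs=[proj(c,q) for q in corners(p,(.134,.150,.042),0)]+[proj(c,q) for q in corners(p,(.122,.138,.012),.030)]
v=cv2.resize(im,None,fx=1.55,fy=1.55,interpolation=2)
for q in cs: cv2.circle(v,tuple(np.round((q+.5)*1.55).astype(int)),3,(0,0,255),1)
cv2.imwrite("pics/c2b.png",v)
robot.move_to([.49,-.2238,.2],[180,0,-8.8]); print(robot.current_time_s())
```

```text
cradle 3547 [0.5196 0.2414] 17.03 0.164
33.5833
```

View pics/c2b.png

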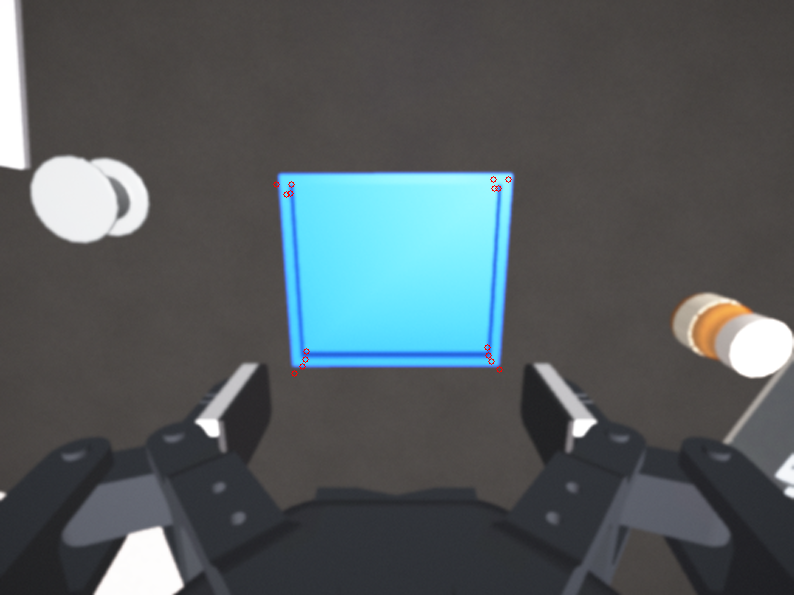

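Run:
```python
from h import *
def T(p,y):
    t=np.eye(4); t[:3,:3]=R.from_euler('xyz',[180,0,y],degrees=True).as_matrix(); t[:3,3]=p; k=vision.calibration("wrist"); return k["mtx"],t@k["T_tool_cam"]
for n,c in(("c2",T([.52,.242,.2],15.7)),("wc",T([.53,.24,.3],0)),("side0",cam("side")),("scene0",cam("scene"))):
    im=cv2.imread(f"pics/{n}.png"); m=largest(hsvmask(im,[80,100,60],[125,255,255]) if n!="scene0" else hsvmask(im,[80,100,60],[125,255,255],(270,130,350,210)))
    p,f=fit(c,m,(.134,.150,.042),0,[.524,.2425,.272]); print(n,m.sum(),p[:2].round(4),np.degrees(p[2]).round(2),round(f,3))
```

```text
c2 17799 [0.5253 0.2426] 15.77 0.944
wc 10413 [0.5253 0.2407] 15.47 0.948
side0 4068 [0.524  0.2425] 15.58 0.0
scene0 2082 [0.5245 0.245 ] 15.22 0.959
```

Run:
```python
from h import *
Q=np.array([.4910,-.2240,.121])
robot.line_to(Q,velocity=.12); fingers.gripper_to(0.0,force=45); robot.pause(.2)
print(F(),robot.current_gripper_force(),robot.current_tool_pos())
robot.line_to(Q+[0,0,.04],velocity=.05); robot.pause(.2); print(F(),robot.current_tool_pos(),robot.current_gripper_force())
robot.line_to(Q+[0,0,.075],velocity=.08); robot.pause(.15)
try: robot.line_to([.525,.243,.196],[180,0,15.65],velocity=.17)
except robot.PlanningError as e: print(e)
robot.pause(.3); print(F(),robot.current_tool_pos(),robot.current_eef_rot(),robot.current_time_s())
for n in("side","scene"):
    im=vision.grab_frame(n)[:,:,::-1].copy(); cv2.imwrite(f"pics/l_{n}.png",im)
c=cam("wrist"); im=vision.grab_frame("wrist")[:,:,::-1].copy(); cv2.imwrite("pics/l_w.png",im)
z=robot.current_tool_pos()[2]-.121+.114
m=largest(hsvmask(im,[40,90,40],[80,255,255])); p,f=fit(c,m,(.116,.012,.018),z,[.525,.243,.272]); print("handle",p[:2].round(4),np.degrees(p[2]).round(2),round(f,3))
cv2.imwrite("pics/l_wb.png",cv2.resize(im,None,fx=1.55,fy=1.55,interpolation=2))
```

```text
[-0.01248765  1.25132679  2.96895928] 44.776039123535156 [ 0.49109009 -0.22385312  0.12119177]
[-0.68222316  0.14934057 -4.91848846] [ 0.4907531  -0.22394885  0.16062899] 43.78794014453888
[ 0.62586445  0.05050499 -5.1971924 ] [0.52505897 0.24282888 0.1960367 ] [ 1.79995365e+02 -3.01188860e-03  1.56326030e+01] 40.35
handle [0.526  0.2424] 15.59 0.776
```

View pics/l_wb.png

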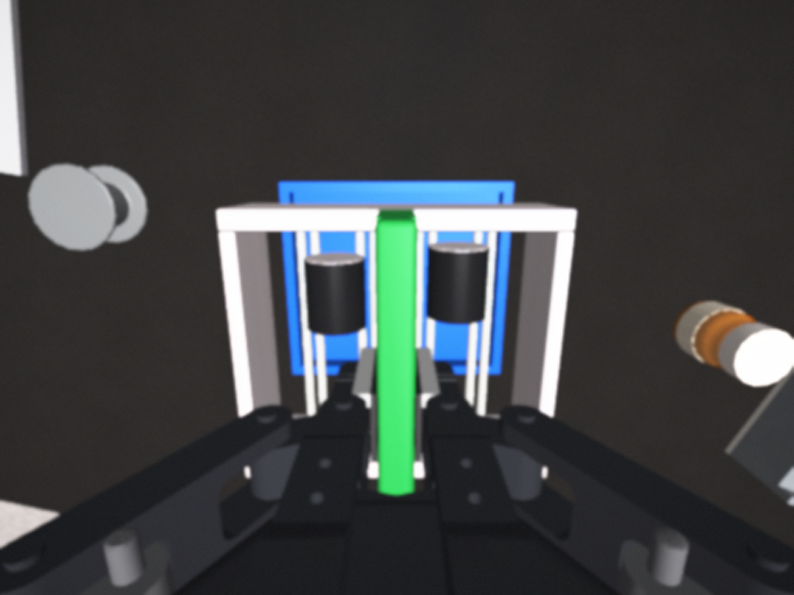

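Run:
```python
from h import *
robot.line_to([.525,.2428,.122],velocity=.08); robot.pause(.1)
print(F()); print(robot.line_to([.525,.2428,.0985],velocity=.02,f_stop=7)); robot.pause(.1)
print(F(),robot.current_torque(),robot.current_tool_pos(),robot.current_eef_rot(),robot.current_time_s())
```

```text
[ 0.21353266 -0.13266621 -3.60290146]
True
[ 0.08611934 -0.09840375  6.57992516] [-0.01666673  0.0634504   0.01639422] [0.5248148  0.24261794 0.10120268] [1.79982043e+02 4.80949435e-02 1.56428735e+01] 42.7333
```

Run:
```python
from h import *
fingers.gripper_to(1.0); robot.pause(.2); robot.line_to([.522,.2415,.24],velocity=.15); robot.pause(.4)
c=cam("wrist"); im=vision.grab_frame("wrist")[:,:,::-1].copy(); cv2.imwrite("pics/f.png",im)
m=largest(hsvmask(im,[40,90,40],[80,255,255])); p,f=fit(c,m,(.116,.012,.018),.094,[.525,.243,.272]); print("handle",p[:2].round(4),np.degrees(p[2]).round(2),round(f,3),F(),robot.current_time_s())
cv2.imwrite("pics/fb.png",cv2.resize(im,None,fx=1.55,fy=1.55,interpolation=2))
```

```text
handle [0.5246 0.2418] 15.98 0.904 [ 0.34110965 -0.20415429 -0.31957137] 45.1833
```

View pics/fb.png

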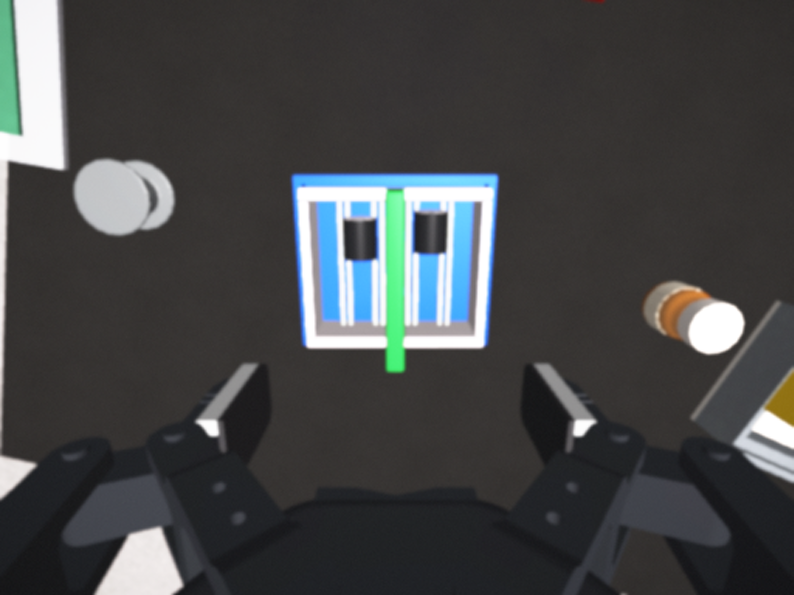

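The sieve sits inside the cradle (blue rim about x 293–497, y 175–348 px). Both capacitors are still in it, at about (360,238) and (430,231), and I can see no brass.

```bash
python3 -c "
from station import workorder
print(workorder.close_job())"
```

```text
the job is handed in; nothing more can be done
None
```

I handed in the job at about 45 s: the sieve is seated in the blue cradle with both capacitors, all four spacers appear to be in the tray (one was only partly visible behind the handle), each stop was pushed about 6 to 8 N over the drag, and the hand-in returned no verdict.

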